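# Pack the blue poker chips down their tube

### The job

The stack of blue chips has stuck part-way down its clear tube. Take the wooden rod out of its cup, push the blue chips down with it until they bottom out, press them home firmly, then stand the rod back in its cup and let go.

Things in the scene. Friction and masses are not known exactly. Their poses are not given: they have to be found in the camera images.
- rod: Loose round rod of pale wood, 24 mm in diameter, 170 mm long, about 60 g, with two green bands around it 110 to 123 mm above its lower end. It stands on end in the dark wooden cup, its upper 100 mm clear above the rim. Origin: centre of its lower end; z points up along the rod.
- blue_tube_mouth (a point): Centre of the open top of the upright clear tube that holds the BLUE chips, 100 mm above the table; z up. The tube is fixed, inside diameter 44 mm, outside 50 mm, on a black round foot 68 mm across and 6 mm thick; its floor is 94 mm below the mouth. Two tubes alike, with red and with white chips, stand beside it in any order; they are already packed and have no part in this.
- blue_chips (a joint): Height in m by which the blue chips stand above the floor of their tube: 0 is fully bottomed out, 0.022 to 0.038 at the start. The stack of 12 chips is one piece, 40 mm in diameter and 41 mm high, so its top lies 53 mm below the mouth less this value. It stays where it is by friction; pushing it down takes about 4 N, then it meets a hard floor; 10 to 20 N there is a firm press.
- cup_floor (a point): Centre of the inner floor of the fixed dark wooden cup in which the rod stands, 6 mm above the table; z up. The cup is round, 46 mm inside, 56 mm outside, foot 72 mm across; its rim is 69 mm above this point.
Not all that is in view belongs to the job. Of the things shaped like the rod, the wood one is meant.

How it is judged:
By the outcome, as a careful person would: the job done as asked, in the order asked, and still so for the second after the job is handed in, with the robot touching nothing.
It also fails if it takes over 54 s, if anything falls off the work surface, if the arm or the gripper's body presses on something with over 40 N, if the wrist force passes 120 N, or if a joint passes its speed limit or range.

### The arm

A 6-joint arm with a two-finger parallel gripper is mounted at the origin on the work surface. World frame = base frame: x ahead of the robot, y to its left, z up, the work surface at z = 0. Lengths are in mm, angles in rad, forces in N, time in s.
With the tool pointing down it reaches from about 325 to 850 mm from the base axis. Payload 4.4 kg.
Tool frame: the origin (TCP) lies at the very end of the fingers, on their centre line; the grasp point (between the pads) lies 19 mm behind it; z points along the fingers, x is the direction in which the jaws open and shut, and the axes are right-handed (so a half turn about z gives the same grasp; the last joint's range is limited). The gripper opens to 94 mm and grips with 3 to 60 N. Pads are 16 mm wide; open, the fingers measure 119 mm over their backs; the gripper's body (75 mm by 177 mm) begins 78 mm behind the grasp point.
Start: joints at [-1.353, 0.207, 1.542, -0, 1.393, -0.15], TCP at [207.273, -536.344, 205.447] pointing down, gripper open.
Joint ranges: [-2.73, 2.73], [-0.86, 2.22], [0.23, 2.46], [-1.11, 4.25], [0.08, 2.63], [-2.82, 2.82]. Speed limits (rad/s): [2.79, 2.79, 3.14, 3.14, 3.14, 3.14].

### API

Orientations are given as [roll, pitch, yaw] about the fixed x, y, z axes, in that order (R = Rz(yaw) Ry(pitch) Rx(roll)).
In Python, from bench import state, camera, get_calibration, close_job, search_frame, outline_of gives the robot as it stands.
- The arm moves only by the tool apply_moves, never from a script. Its argument "rows" is a list of rows, each a list of 5 numbers: the shift along the tool's x, y, z in m, then the turn about the tool's z in rad, then the opening in per cent of the stroke, from 0 (shut) to 100 (fully open). In form: [[x, y, z, twist, hand], ...]. A call has exactly 8 rows; each row is the pose to reach, as a shift and turn from the pose commanded when the call began, along the tool's axes at that moment; what a row does not reach only later rows make up. A row lasts 1/8 s, in which the tool goes at most 62.5 mm and 10.7 degrees, less where a joint would pass 70% of its speed; a pose out of reach is approached as far as the arm can. A call with a gripper value outside its range is refused whole. The fingers move at their own pace and stop on an object; "force" is the grip in N (left out, the last holds). Time passes only in rows, so rows that repeat a pose let the fingers close, or fill a call up. It gives the time, the measured TCP pose, the force and the opening at its end, in the units of the state.
- state(): the state, without advancing time (a new reading comes with each control period).
- camera(name): name is "scene" or "side" or "wrist"; returns (picture, depth): 384x512x3 uint8, red, green, blue; 384x512 float32, mm along the optical axis (not along the pixel's ray), 0 where there is no reading.
- get_calibration(name): a dict with "mtx" (3x3 intrinsics, pixels), "T" (4x4, takes a point from camera to world coordinates); the wrist camera has in their place "mount" (4x4, takes a point from camera to tool coordinates, whose origin is the TCP and whose axes are the tool frame's). Camera axes: x right, y up, looking along -z (the intrinsics and any distortion apply to the point x, -y, -z); pixel columns grow to the right and rows downward; lengths in mm; the calibration is good to about 2 mm. A picture is of the moment at which its call begins: read the wrist's pose just before it. get_calibration takes no time and is no camera call.
- close_job(): hands the job in, once; it reports no verdict.
Trained networks look in the newest picture that a camera, given by its name, has taken for a name from the list of things; names that differ only in an ending like _2 or _b are one class to them, and where a whole thing is asked for, a point or a joint stands for the part that bears it (a point fixed in the world has none). Each returns a list of dicts, best first, with "score" (0 to 1); they miss things now and then, are a little off and sometimes report something else, mostly with a low value. They report only what shows in the picture. A call takes as long as a camera call. They do not tell look-alikes from the thing itself.
- search_frame(camera, name): "xyz" ([x, y, z] in mm, in world coordinates, good to about 4 mm: the middle of the surface that is visible of it).
- outline_of(camera, name): "region" (384x512 bool, what is visible of it).
The state is a dict: "clock": time; "joint_positions": joint angles; "qd": joint speeds; "joint_torque": joint torques, N m; "ee_pos": TCP position; "eef_rot": TCP orientation; "ft_force": force on the tool from outside, world axes, zero at the start; "wrist_torque": the same for the moment, N m; "opening": finger opening in mm.
Only numpy, scipy, OpenCV 4.12 (cv2) and the standard library are available. Lean on these libraries where they do the work, as an engineer would, in place of code of your own. Each camera call takes 0.05 s, during which the arm holds its last target. There are 200 camera calls.

## Working session

There is one attempt and no reset: what is moved stays moved. The work goes in short steps, Python scripts to look and compute and a tool call to move; the robot and the scene stay as the last step left them, time stands still between calls to the robot, and variables do not carry over. Pictures are saved under pics/ and viewed, about 8 in all and at most 12, crops included, and the job is handed in when it is done.

Besides the shell and the picture viewer there is one more tool, called as name(argument=value, ...), one argument or row to a line, values as JSON. apply_moves: Moves the arm, as the interface text tells. Its arguments: {"type":"object","properties":{"rows":{"type":"array"},"force":{"type":"number"}},"required":["rows"]}

```bash
mkdir -p pics; cat > h.py <<'E'
import numpy as np, cv2
from bench import *
def save(n,im): cv2.imwrite('pics/'+n,im[:,:,::-1])
def world(cam,u,v,d,T=None):
    c=get_calibration(cam); K=c['mtx']; T=c['T'] if T is None else T
    p=np.array([(u-K[0,2])/K[0,0]*d,-(v-K[1,2])/K[1,1]*d,-d,1.0]); return (np.array(T)@p)[:3]
def project(cam,P,T=None):
    c=get_calibration(cam); K=c['mtx']; T=c['T'] if T is None else T
    q=np.linalg.inv(T)@np.append(P,1); return K[0,0]*q[0]/-q[2]+K[0,2], -K[1,1]*q[1]/-q[2]+K[1,2]
E
python3 - <<'E'
from h import *
s=state();print(s)
for c in ['scene','side']:
    im,d=camera(c);save(c+'0.png',im);np.save(c+'d.npy',d)
    cal=get_calibration(c);print({k:np.round(v,3).tolist() for k,v in cal.items()})
    for n in ['rod','blue_tube_mouth','blue_chips','cup_floor']:
        for r in search_frame(c,n):print(c,n,np.round(r['xyz'],1),round(r['score'],2),np.round(project(c,r['xyz'])))
print(get_calibration('wrist'))
a=[cv2.imread(f'pics/{c}0.png') for c in ['scene','side']]
E
```

```text
{'clock': 0.0, 'joint_positions': array([-1.35247650e+00,  2.07413770e-01,  1.54295858e+00, -3.43546155e-05,
        1.39348040e+00, -1.50472028e-01]), 'qd': array([-0.00072902,  0.00126874,  0.00018774,  0.00148944,  0.00032315,
       -0.0008742 ]), 'joint_torque': array([-2.57977408e-04, -3.70879483e+01, -2.81416315e+01,  6.98445621e-02,
        3.62646114e-02, -1.66630175e-04]), 'ee_pos': array([ 207.09708809, -535.54143635,  204.29215538]), 'eef_rot': array([-3.14128727e+00,  2.23962818e-03, -1.20199803e+00]), 'ft_force': array([ 0.18866818, -0.67301128, -0.30417279]), 'wrist_torque': array([ 0.03406185,  0.01146801, -0.00437627]), 'opening': 93.97394357285894}
{'mtx': [[467.698, 0.0, 246.212], [0.0, 467.698, 193.99], [0.0, 0.0, 1.0]], 'T': [[-0.494, -0.494, 0.715, 1298.971], [0.869, -0.275, 0.411, 381.206], [-0.006, 0.825, 0.565, 695.606], [0.0, 0.0, 0.0, 1.0]]}
scene rod [ 502.1 -291.4  132.8] 0.93 [171. 148.]
scene rod [ 600.  -275.7   92.1] 0.8 [153. 182.]
scene rod [ 610.8 -339.9   97.4] 0.75 [129. 175.]
scene rod [ 513.1 -397.    95.4] 0.66 [137. 153.]
scene blue_tube_mout
[... 477 characters left out ...]
  94.1] 0.72 [330. 156.]
side rod [ 599.5 -340.1   92.6] 0.68 [293. 154.]
side blue_tube_mouth [575.  253.3  58.5] 0.77 [151. 281.]
side cup_floor [ 475.  -279.    40.6] 0.76 [317. 192.]
{'mtx': array([[330.81314381,   0.        , 253.49158608],
       [  0.        , 330.81314381, 189.38108725],
       [  0.        ,   0.        ,   1.        ]]), 'mount': array([[ 9.99999921e-01, -3.75670321e-04, -1.31162969e-04,
         9.69139033e-02],
       [-3.96372675e-04, -9.69406094e-01, -2.45462152e-01,
        -7.12238462e+01],
       [-3.49373357e-05,  2.45462184e-01, -9.69406166e-01,
        -1.78532701e+02],
       [ 0.00000000e+00,  0.00000000e+00,  0.00000000e+00,
         1.00000000e+00]])}
```

```bash
python3 - <<'E'
import cv2,numpy as np
a=cv2.imread('pics/scene0.png');b=cv2.imread('pics/side0.png')
l=np.hstack([cv2.resize(a[110:210,80:230],(400,267),interpolation=3),cv2.resize(b[110:210,250:400],(400,267),interpolation=3)])
r=np.hstack([cv2.resize(a[190:320,280:450],(400,306),interpolation=3),cv2.resize(b[190:320,80:250],(400,306),interpolation=3)])
cv2.imwrite('pics/crops.png',np.vstack([l,r]))
E
```

```text
(no output)
```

View pics/scene0.png

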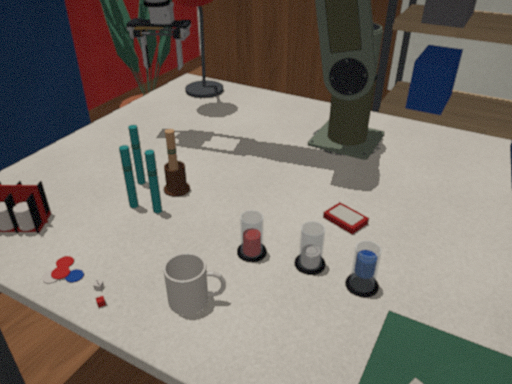

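View pics/crops.png

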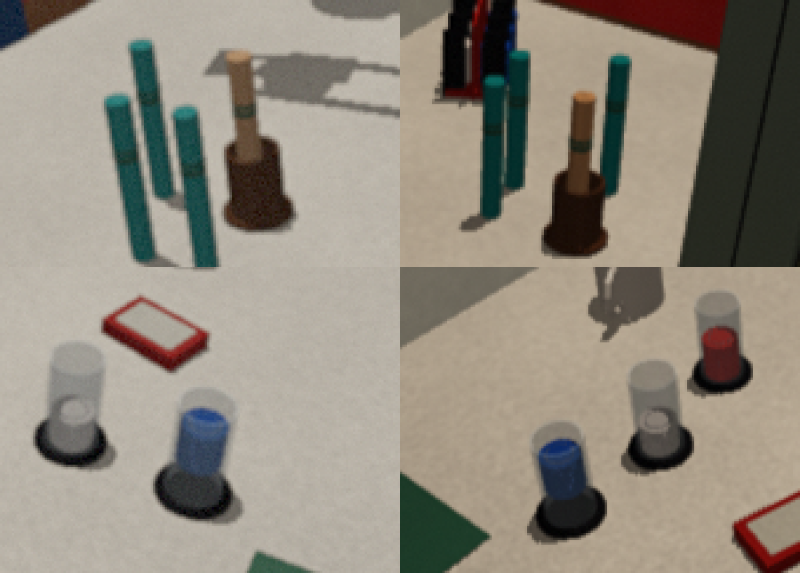

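The wood rod stands in the dark cup at scene pixel (171,148). The look-alikes are three free-standing teal rods at (129,175), (153,182) and (137,153). I choose the wood one, and the crop shows tan wood with green bands. The blue tube is the rightmost in the scene view (364,268), with white and red beside it. Next I measure from both views.

```bash
cat > tri.py <<'E'
from h import *
def ray(cam,u,v):
    o=np.array(get_calibration(cam)['T'])[:3,3]; d=world(cam,u,v,1000.)-o; return o,d/np.linalg.norm(d)
def tri(obs):
    A=np.zeros((3,3));b=np.zeros(3);R=[ray(*o) for o in obs]
    for o,d in R: M=np.eye(3)-np.outer(d,d);A+=M;b+=M@o
    p=np.linalg.solve(A,b);return p,[round(float(np.linalg.norm((np.eye(3)-np.outer(d,d))@(p-o))),1) for o,d in R]
E
python3 - <<'E'
from tri import *
pl={}
for c in ['scene','side']:
    im,_=camera(c)
    for n in ['rod','blue_tube_mouth','cup_floor']:
        for k,r in enumerate(outline_of(c,n)):
            m=r['region'];ys,xs=np.nonzero(m)
            col=np.median(im[m],0)
            print(c,n,round(r['score'],2),m.sum(),xs.min(),xs.max(),ys.min(),ys.max(),col)
            if n=='rod' and col[0]<col[1]: continue
            if n=='blue_tube_mouth' and not (col[2]>col[0]+8): 
                pass
            np.save(f'm_{c}_{n}_{k}.npy',m)
            if n=='rod':
                # planes: fit centre line & normals
                rows=np.arange(ys.min()+3,ys.max()-2);mid=[xs[ys==y].mean() for y in rows]
                a,b=np.polyfit(rows,mid,1);y0,y1=rows[0],rows[-1]
                o,d0=ray(c,a*y0+b,y0);_,d1=ray(c,a*y1+b,y1);nn=np.cross(d0,d1);pl[c]=(o,nn/np.linalg.norm(nn),[a,b,ys.min(),ys.max()])
print(pl)
(o1,n1,_),(o2,n2,_)=pl['scene'],pl['side']
ax=np.cross(n1,n2);ax/=np.linalg.norm(ax);ax*=np.sign(ax[2])
for z in (6,75,125,176):
    print(z,np.linalg.solve([n1,n2,[0,0,1]],[n1@o1,n2@o2,z]))
print(ax)
E
```

```text
scene rod 0.72 613 145 162 150 212 [30. 75. 72.]
scene rod 0.71 585 128 145 123 183 [32. 76. 73.]
scene rod 0.7 664 119 138 144 207 [31. 76. 73.]
scene rod 0.66 342 166 177 129 168 [101.  78.  58.]
scene blue_tube_mouth 0.58 1502 346 381 240 296 [57. 71. 91.]
scene cup_floor 0.83 750 164 190 160 197 [50. 34. 26.]
side rod 0.92 419 280 289 139 191 [ 6. 46. 43.]
side rod 0.9 311 312 322 145 182 [75. 49. 29.]
side rod 0.81 398 325 336 131 183 [ 7. 46. 43.]
side rod 0.75 379 289 298 130 180 [ 6. 46. 43.]
side blue_tube_mouth 0.74 1193 135 167 255 305 [29. 40. 58.]
side cup_floor 0.9 499 304 327 175 205 [27. 14.  7.]
{'scene': (array([1298.97073149,  381.20553778,  695.60613682]), array([ 0.64925148, -0.76047231, -0.012425  ]), [np.float64(0.12406417112299417), np.float64(153.1352941176472), np.int64(129), np.int64(168)]), 'side': (array([-42.44415336, 673.53390411, 778.93718797]), array([ 0.87625658,  0.48184172, -0.00172048]), [np.float64(-0.07606304985337248), np.float64(329.78005865102654), np.int64(145), np.int64(182)])}
6 [ 490.25380828 -297.9675249     6.        ]
75 [ 490.76787103 -298.65600339   75.        ]
125 [ 491.14038027 -299.15490085  125.        ]
176 [ 491.52033969 -299.66377625  176.        ]
[ 0.00744961 -0.00997718  0.99992248]
```

```bash
cat > az.py <<'E'
from tri import *
def az(c,m):
    # widest part's azimuth midpoint: bearing of the vertical axis of a body of revolution
    ys,xs=np.nonzero(m);K=get_calibration(c)['mtx'];T=np.array(get_calibration(c)['T'])
    out=[]
    for off in (-.5,.5):
        P=np.c_[(xs+off-K[0,2])/K[0,0],-(ys-K[1,2])/K[1,1],-np.ones(len(xs))]@T[:3,:3].T
        out.append(np.arctan2(P[:,1],P[:,0]))
    a=np.concatenate(out);ref=a[0];a=(a-ref+np.pi)%(2*np.pi)-np.pi
    return ref+(a.min()+a.max())/2,(a.max()-a.min()),T[:2,3]
def meet(A,B):
    n=lambda t:np.array([-np.sin(t),np.cos(t)])
    p=np.linalg.solve([n(A[0]),n(B[0])],[n(A[0])@A[2],n(B[0])@B[2]])
    return p,[2*np.linalg.norm(p-X[2])*np.sin(X[1]/2) for X in (A,B)]
E
python3 - <<'E'
from az import *
import glob
M={}
for c in ['scene','side']:
    for n in ['rod','blue_tube_mouth','cup_floor']:
        f=glob.glob(f'm_{c}_{n}_*.npy');assert len(f)==1,f
        M[c,n]=np.load(f[0])
for n in ['rod','blue_tube_mouth','cup_floor']:
    A,B=az('scene',M['scene',n]),az('side',M['side',n]);print(n,*meet(A,B))
# heights: tube mouth far rim & cup; check projections
    p,_=meet(A,B)
    for c in ('scene','side'):
        ys,xs=np.nonzero(M[c,n]);print(c,ys.min(),ys.max(),[np.round(project(c,[p[0],p[1],z])).tolist() for z in (0,75,100,176)])
# upper part of tube only
t={}
for c in ('scene','side'):
    m=M[c,'blue_tube_mouth'].copy();ys=np.nonzero(m)[0];m[ys.min()+28:]=0;t[c]=az(c,m)
print('tube upper',*meet(t['scene'],t['side']))
# teal rods
for c in ('scene','side'):
    camera(c);t[c]=[az(c,r['region']) for r in outline_of(c,'rod')]
for A in t['scene']:
    for B in t['side']:
        p,w=meet(A,B)
        if abs(w[0]-24)<8 and abs(w[1]-24)<8 and 400<p[0]<700: print('rodlike',p,w)
# chip top
E
```

```text
rod [ 491.17196865 -298.94385974] [np.float64(25.5956830274562), np.float64(26.68560080124104)]
scene 129 168 [[176.0, 189.0], [173.0, 165.0], [173.0, 157.0], [170.0, 130.0]]
side 145 182 [[315.0, 198.0], [316.0, 177.0], [317.0, 169.0], [319.0, 145.0]]
blue_tube_mouth [590.95221268 244.88241808] [np.float64(67.25137764143602), np.float64(69.38600711879667)]
scene 240 296 [[362.0, 285.0], [367.0, 258.0], [369.0, 248.0], [374.0, 217.0]]
side 255 305 [[152.0, 294.0], [147.0, 270.0], [146.0, 262.0], [140.0, 235.0]]
cup_floor [ 487.72704471 -298.32781458] [np.float64(73.06890083233085), np.float64(70.09672512397908)]
scene 160 197 [[177.0, 189.0], [174.0, 165.0], [174.0, 156.0], [171.0, 129.0]]
side 175 205 [[315.0, 199.0], [317.0, 177.0], [318.0, 170.0], [320.0, 146.0]]
tube upper [589.76662301 243.81788802] [np.float64(51.63649497839312), np.float64(51.474376282790836)]
rodlike [ 490.59504827 -300.62956191] [np.float64(29.59457543801798), np.float64(28.954501824094955)]
rodlike [ 562.03235211 -240.37482863] [np.float64(26.979260898817188), np.float64(25.19905926320313)]
rodlike [ 465.80
[... 403 characters left out ...]
0.88836632 -329.35930507] [np.float64(26.310876906750533), np.float64(27.652613994569244)]
rodlike [ 522.47531363 -432.48668149] [np.float64(30.1294892880341), np.float64(31.64241539898862)]
rodlike [ 601.39539422 -349.78605759] [np.float64(27.06724105343259), np.float64(29.043601424055346)]
rodlike [ 533.29360627 -378.66392622] [np.float64(27.34645034946042), np.float64(31.273872466258027)]
rodlike [ 605.86401231 -306.64396674] [np.float64(24.754570639199837), np.float64(27.026287605207045)]
rodlike [ 507.87096448 -403.89373727] [np.float64(28.254429690446997), np.float64(30.824392814128522)]
rodlike [ 586.4030981 -325.9572699] [np.float64(25.449624607029143), np.float64(28.36729895969301)]
```

apply_moves(
  rows=[
    [-0.012,-0.035,-0.02,0,100],
    [-0.028,-0.083,-0.05,0,100],
    [-0.045,-0.133,-0.06,0,100],
    [-0.062,-0.183,-0.06,0,100],
    [-0.079,-0.233,-0.06,0,100],
    [-0.096,-0.283,-0.06,0,100],
    [-0.11,-0.325,-0.06,0,100],
    [-0.118,-0.35,-0.06,0,100],
  ],
)

```text
clock: 2.1
ee_pos: [492.7, -298.3, 265.5]
eef_rot: [-3.141, -0.0, -1.2]
ft_force: [-0.1, 0.3, -0.3]
opening: 94.2
```

```bash
cat >> az.py <<'E'
from scipy.spatial.transform import Rotation as Ro
def toolT(s):
    T=np.eye(4);T[:3,:3]=Ro.from_euler('xyz',s['eef_rot']).as_matrix();T[:3,3]=s['ee_pos'];return T
def wristT(s): return toolT(s)@get_calibration('wrist')['mount']
def delta(s,P): return toolT(s)[:3,:3].T@(np.array(P)-s['ee_pos'])
E
python3 - <<'E'
from az import *
s=state();print(s['clock'],s['ee_pos'],s['eef_rot'],s['qd'].max(),s['joint_positions'])
im,d=camera('wrist');save('w1.png',im);T=wristT(s)
for n in ['rod','cup_floor']:
    for r in search_frame('wrist',n):print(n,r['xyz'],r['score'],project('wrist',r['xyz'],T))
for z in (176,75): print(project('wrist',[491,-299,z],T))
E
```

```text
2.1 [ 492.69729515 -298.34667176  265.50242232] [-3.14126022e+00 -4.32901703e-06 -1.19986232e+00] 0.3555016570033752 [-6.94875026e-01  1.68656689e-01  1.46217610e+00  2.89370926e-04
  1.51059525e+00  5.04969906e-01]
rod [600.7, -345.6, 164.7] 0.98 (np.float64(356.1218486007351), np.float64(90.01883311612863))
rod [586.9, -279.6, 170.9] 0.77 (np.float64(274.6577748351594), np.float64(74.88444756754933))
rod [513.0, -396.2, 144.3] 0.69 (np.float64(357.7972765666882), np.float64(201.66341967648654))
rod [498.1, -295.7, 177.2] 0.57 (np.float64(252.71850282708152), np.float64(186.68482304624658))
cup_floor [499.9, -289.5, 23.2] 0.87 (np.float64(248.97771130905753), np.float64(155.13090148255463))
(np.float64(253.32108696006344), np.float64(195.38603338854568))
(np.float64(253.3621118095032), np.float64(172.01915652418586))
```

View pics/w1.png

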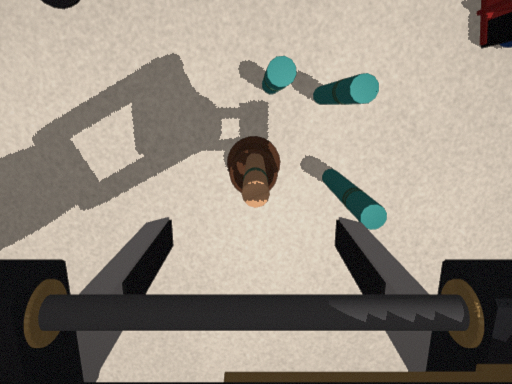

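Wrist view: the wood rod's top is near (256,199) in its cup (254,165). The teal rods at (281,72), (364,88) and (373,216) are clear of the jaws. The arm was still settling, so I measure again at rest.

```bash
python3 - <<'E'
from az import *
camera('wrist');
for _ in range(3): camera('wrist')
s=state();print(s['clock'],s['ee_pos'],abs(s['qd']).max());T=wristT(s)
im,d=camera('wrist')
for r in outline_of('wrist','rod'):
    m=r['region'];col=np.median(im[m],0);ys,xs=np.nonzero(m);print(col,xs.min(),xs.max(),ys.min(),ys.max(),r['score'])
    dd=d[m];k=dd>0
    P=np.array([world('wrist',x,y,z,T) for x,y,z in zip(xs[k],ys[k],dd[k])])
    zt=np.percentile(P[:,2],95);Q=P[P[:,2]>zt-4];print(' top z',zt,'centre',Q.mean(0),(Q.min(0)+Q.max(0))/2,np.ptp(Q,0))
for r in outline_of('wrist','cup_floor'):
    m=r['region'];ys,xs=np.nonzero(m);P=np.array([world('wrist',x,y,z,T) for x,y,z in zip(xs,ys,d[m]) if z>0])
    Q=P[(abs(P[:,2]-74)<5)];print('cup rim',len(Q),(Q.min(0)+Q.max(0))/2,np.ptp(Q,0),np.percentile(P[:,2],[5,50,95]))
print(project('wrist',[491,-299,176],T))
c=im[130:230,200:310];save('w2.png',cv2.resize(c,None,fx=5,fy=5))
E
```

```text
2.45 [ 490.40435878 -300.95460036  265.45803728] 0.00531680102750552
[104.  78.  57.] 240 267 152 203 0.88
 top z 176.15494919241058 centre [ 493.18130037 -300.03319071  175.21901546] [ 492.71766437 -300.00926504  174.53787032] [23.21831148 23.27501208  4.69683358]
[25. 62. 59.] 321 385 166 225 0.8
 top z 170.0474447892504 centre [ 509.56313902 -403.73830857  169.24892371] [ 509.31456769 -404.12998802  168.76792742] [23.33500495 23.09766789  5.29776682]
[56. 85. 79.] 311 376 69 101 0.79Traceback (most recent call last):
  File "<stdin>", line 9, in <module>
  File "h.py", line 5, in world
    c=get_calibration(cam); K=c['mtx']; T=c['T'] if T is None else T
ValueError: time passes only in moves, steps and waits
```

Rod centre is about (492,-300), its top at z 175, and it agrees from three views. I descend to TCP z of about 104, so the pads sit about 117 mm up the rod, clear of the rim at 75.

apply_moves(
  rows=[
    [-0.001,-0.0015,0.02,0,100],
    [-0.001,-0.0015,0.045,0,100],
    [-0.001,-0.0015,0.07,0,100],
    [-0.001,-0.0015,0.095,0,100],
    [-0.001,-0.0015,0.12,0,100],
    [-0.001,-0.0015,0.142,0,100],
    [-0.001,-0.0015,0.157,0,100],
    [-0.001,-0.0015,0.1615,0,100],
  ],
)

```text
clock: 3.55
ee_pos: [491.5, -298.6, 103.0]
eef_rot: [3.141, 0.001, -1.203]
ft_force: [-0.6, -0.0, 0.7]
opening: 93.8
```

apply_moves(
  rows=[
    [0,0,0,0,60],
    [0,0,0,0,45],
    [0,0,0,0,35],
    [0,0,0,0,28],
    [0,0,0,0,20],
    [0,0,0,0,15],
    [0,0,0,0,10],
    [0,0,0,0,10],
  ],
  force=30,
)

```text
clock: 4.55
ee_pos: [492.2, -298.6, 103.9]
eef_rot: [3.142, 0.0, -1.202]
ft_force: [0.9, 0.0, -0.1]
opening: 23.4
```

```bash
python3 - <<'E'
from az import *
s=state();print(s['clock'],s['ee_pos'],s['eef_rot'],s['ft_force'],s['opening'])
a,_=camera('scene');b,_=camera('side')
save('g.png',np.hstack([cv2.resize(a[90:210,100:240],(400,343)),cv2.resize(b[90:210,240:380],(400,343))]))
E
```

```text
4.55 [ 492.21868976 -298.60079125  103.88797653] [ 3.14154525e+00  1.09145000e-04 -1.20201210e+00] [ 0.88484388  0.01197444 -0.08869364] 23.44041255187948
```

View pics/g.png

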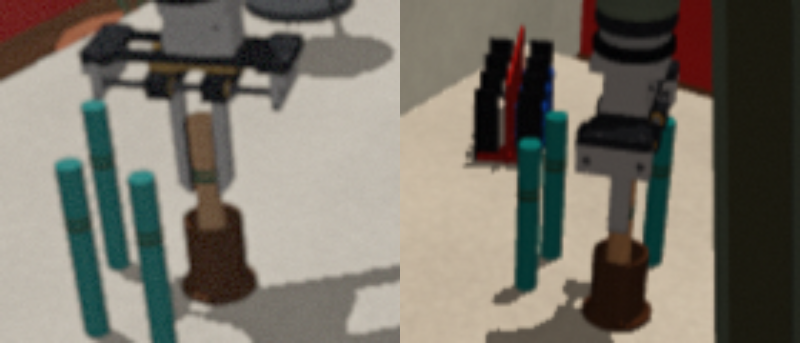

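The wood rod is held (opening 23.4 mm) and the teal rods are untouched. I lift.

apply_moves(
  rows=[
    [0,0,0,0,10],
    [0,0,-0.01,0,10],
    [0,0,-0.03,0,10],
    [0,0,-0.055,0,10],
    [0,0,-0.08,0,10],
    [0,0,-0.105,0,10],
    [0,0,-0.125,0,10],
    [0,0,-0.135,0,10],
  ],
  force=50,
)

```text
clock: 5.65
ee_pos: [492.9, -299.1, 241.1]
eef_rot: [-3.14, -0.003, -1.202]
ft_force: [0.2, -0.2, -0.3]
opening: 23.3
```

```bash
python3 - <<'E'
from az import *
for _ in range(2): camera('wrist')
s=state();print(s['clock'],s['ee_pos'],s['ft_force'],s['opening'])
p=s['ee_pos']
print('to tube',delta(s,[590,244,p[2]]))
M={}
for c in ('scene','side'):
    im,_=camera(c)
    for r in outline_of(c,'rod'):
        m=r['region'];col=np.median(im[m],0);ys,xs=np.nonzero(m);print(c,col,r['score'],xs.min(),xs.max(),ys.min(),ys.max())
        if col[0]>col[1]:M[c]=m
    m=M.get(c)
    print([np.round(project(c,[p[0],p[1],p[2]+h])).tolist() for h in (-97.5,0,72.5)])
E
```

```text
5.75 [ 492.86851868 -299.12526383  240.56056455] [ 0.09375066 -0.81051809  0.0734356 ] 23.747264439452703
to tube [-471.5812106  -286.40906287   -0.76641573]
scene [101.  79.  58.] 0.92 159 175 75 144
scene [30. 77. 74.] 0.88 145 162 149 212
scene [32. 78. 75.] 0.86 129 146 124 183
scene [30. 77. 74.] 0.64 119 138 144 207
[[170.0, 142.0], [166.0, 106.0], [163.0, 76.0]]
side [ 8. 53. 50.] 0.91 289 298 129 180
side [ 8. 53. 50.] 0.9 280 290 139 191
side [84. 55. 33.] 0.86 314 324 128 159
side [ 7. 53. 49.] 0.77 325 336 131 182
[[317.0, 156.0], [320.0, 124.0], [322.0, 98.0]]
```

apply_moves(
  rows=[
    [-0.009,-0.006,0,0,10],
    [-0.028,-0.017,0,0,10],
    [-0.057,-0.034,0,0,10],
    [-0.091,-0.055,0,0,10],
    [-0.127,-0.077,0,0,10],
    [-0.163,-0.099,0,0,10],
    [-0.199,-0.121,0,0,10],
    [-0.235,-0.143,0,0,10],
  ],
)

```text
clock: 6.95
ee_pos: [540.5, -24.9, 238.9]
eef_rot: [-3.142, 0.001, -1.201]
ft_force: [0.5, 0.2, -0.1]
opening: 23.3
```

apply_moves(
  rows=[
    [-0.036,-0.022,0,0,10],
    [-0.072,-0.044,0,0,10],
    [-0.108,-0.066,0,0,10],
    [-0.144,-0.087,0,0,10],
    [-0.178,-0.108,0,0,10],
    [-0.207,-0.126,0,0,10],
    [-0.228,-0.138,0,0,10],
    [-0.236,-0.143,0,0,10],
  ],
)

```text
clock: 7.95
ee_pos: [588.6, 245.6, 238.7]
eef_rot: [3.141, -0.0, -1.2]
ft_force: [-0.0, -0.5, -1.1]
opening: 23.4
```

```bash
python3 - <<'E'
from az import *
for _ in range(3): camera('wrist')
s=state();print(s['clock'],s['ee_pos'],s['eef_rot'],abs(s['qd']).max(),s['opening'])
p=s['ee_pos'];t={}
pics=[]
for c in ('scene','side'):
    im,_=camera(c);pics.append(im)
    for r in outline_of(c,'rod'):
        m=r['region'];col=np.median(im[m],0);ys,xs=np.nonzero(m)
        if col[0]>col[1]:
            t[c]=(m,r['score']);print(c,r['score'],xs.min(),xs.max(),ys.min(),ys.max())
    print([np.round(project(c,[p[0],p[1],p[2]+h])).tolist() for h in (-97.5,0,72.5)])
    R=outline_of(c,'blue_tube_mouth')
    print([(r['score'],np.nonzero(r['region'])[1].min(),np.nonzero(r['region'])[1].max()) for r in R])
if len(t)==2:
    for lo in (0,1):
        A=[]
        for c in ('scene','side'):
            m=t[c][0].copy();ys=np.nonzero(m)[0];mid=(ys.min()+ys.max())//2
            if lo: m[:ys.max()-18]=0
            A.append(az(c,m))
        print('rod axis',lo,*meet(*A))
save('t.png',np.hstack([cv2.resize(pics[0][150:310,300:440],(400,457)),cv2.resize(pics[1][160:320,80:220],(400,457))]))
E
```

```text
8.1 [588.99763259 243.58744388 238.83317762] [ 3.14100909e+00 -5.00796842e-04 -1.20181389e+00] 0.021671278462232206 23.597833712879602
scene 0.84 366 393 148 233
[[371.0, 230.0], [379.0, 187.0], [386.0, 151.0]]
[(0.84, np.int64(344), np.int64(381))]
side 0.56 132 149 180 251
[[144.0, 248.0], [136.0, 210.0], [130.0, 180.0]]
[(0.63, np.int64(135), np.int64(167))]
rod axis 0 [586.20751334 243.39188687] [np.float64(27.93491947825647), np.float64(27.257466972974147)]
rod axis 1 [585.12060338 243.85181396] [np.float64(26.65707154035486), np.float64(26.202281452545563)]
```

View pics/t.png

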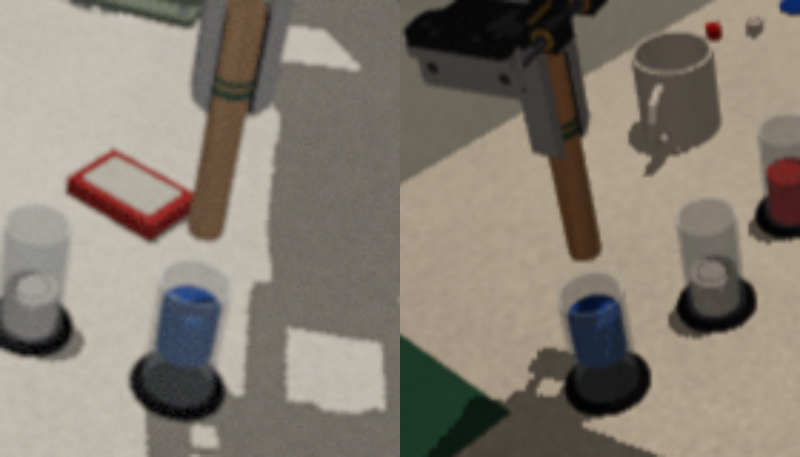

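The rod hangs over the blue tube (tube at scene crop (180,330)). By vision it sits about 4 mm short in x. I correct that and descend to just above the mouth.

apply_moves(
  rows=[
    [0,-0.002,0,0,10],
    [0.0005,-0.0035,0.005,0,10],
    [0.0005,-0.0035,0.01,0,10],
    [0.0005,-0.0035,0.016,0,10],
    [0.0005,-0.0035,0.022,0,10],
    [0.0005,-0.0035,0.026,0,10],
    [0.0005,-0.0035,0.029,0,10],
    [0.0005,-0.0035,0.029,0,10],
  ],
)

```text
clock: 9.4
ee_pos: [592.5, 244.6, 209.7]
eef_rot: [3.141, 0.0, -1.202]
ft_force: [0.1, -0.5, -0.1]
opening: 23.4
```

```bash
cat > chk.py <<'E'
from az import *
import sys
camera('wrist')
s=state();print(s['clock'],s['ee_pos'],s['ft_force'],s['opening'])
pics=[];A=[];B=[]
for c in ('scene','side'):
    im,_=camera(c);pics.append(im)
    for r in outline_of(c,'rod'):
        m=r['region'];col=np.median(im[m],0);ys,xs=np.nonzero(m)
        if col[0]>col[1] and r['score']>.3:
            m=m.copy();m[:ys.max()-18]=0;A.append(az(c,m));print(c,round(r['score'],2),xs.min(),xs.max(),ys.min(),ys.max())
    R=outline_of(c,'blue_tube_mouth')
    for r in R[:1]: B.append(az(c,r['region']))
if len(A)==2: print('rod low',*meet(*A))
if len(B)==2: print('tube',*meet(*B))
save(sys.argv[1],np.hstack([cv2.resize(pics[0][200:310,310:430],(400,367),interpolation=3),cv2.resize(pics[1][210:320,90:210],(400,367),interpolation=3)]))
E
python3 chk.py t2.png
```

```text
9.45 [592.70468266 244.60526953 209.97175628] [-0.11704701  0.01579868  0.38289267] 23.633694320089525
scene 0.95 364 389 164 247
side 0.84 132 150 192 262
rod low [590.32254128 245.24646714] [np.float64(24.120778401547707), np.float64(26.21015317706273)]
tube [592.41703381 243.36015612] [np.float64(66.92548968818193), np.float64(69.46947066708562)]
```

View pics/t2.png

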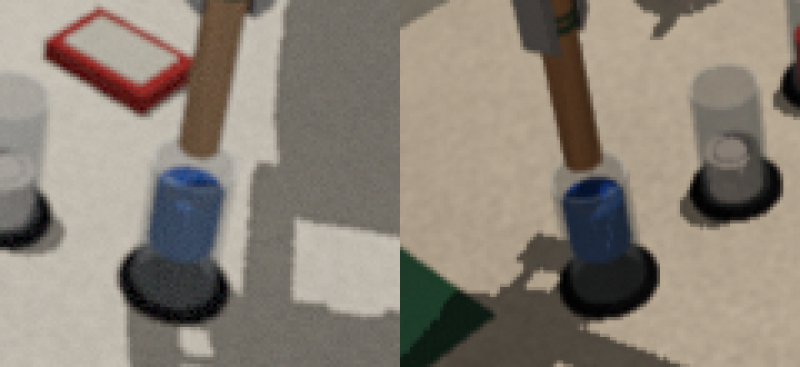

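The rod end is centred over the mouth to within about 2 mm. I enter and push slowly, watching the force.

apply_moves(
  rows=[
    [0,0,0.002,0,10],
    [0,0,0.006,0,10],
    [0,0,0.01,0,10],
    [0,0,0.014,0,10],
    [0,0,0.018,0,10],
    [0,0,0.021,0,10],
    [0,0,0.023,0,10],
    [0,0,0.024,0,10],
  ],
  force=60,
)

```text
clock: 10.75
ee_pos: [592.6, 244.6, 185.8]
eef_rot: [3.141, 0.0, -1.202]
ft_force: [-1.0, -0.1, 0.1]
opening: 23.4
```

apply_moves(
  rows=[
    [0,0,0.002,0,10],
    [0,0,0.004,0,10],
    [0,0,0.006,0,10],
    [0,0,0.008,0,10],
    [0,0,0.01,0,10],
    [0,0,0.012,0,10],
    [0,0,0.014,0,10],
    [0,0,0.016,0,10],
  ],
)

```text
clock: 11.75
ee_pos: [592.8, 244.6, 170.1]
eef_rot: [-3.141, -0.0, -1.202]
ft_force: [-1.5, -1.0, 3.6]
opening: 23.3
```

apply_moves(
  rows=[
    [0,0,0.002,0,10],
    [0,0,0.004,0,10],
    [0,0,0.006,0,10],
    [0,0,0.008,0,10],
    [0,0,0.01,0,10],
    [0,0,0.012,0,10],
    [0,0,0.014,0,10],
    [0,0,0.016,0,10],
  ],
)

```text
clock: 12.75
ee_pos: [592.7, 244.6, 153.9]
eef_rot: [-3.141, -0.0, -1.202]
ft_force: [-0.7, 0.1, 3.3]
opening: 23.6
```

apply_moves(
  rows=[
    [0,0,0.001,0,10],
    [0,0,0.002,0,10],
    [0,0,0.003,0,10],
    [0,0,0.004,0,10],
    [0,0,0.005,0,10],
    [0,0,0.006,0,10],
    [0,0,0.0065,0,10],
    [0,0,0.007,0,10],
  ],
)

```text
clock: 13.75
ee_pos: [592.7, 244.6, 147.0]
eef_rot: [-3.141, -0.0, -1.202]
ft_force: [-0.3, 0.0, 3.7]
opening: 23.6
```

apply_moves(
  rows=[
    [0,0,0.0003,0,10],
    [0,0,0.0006,0,10],
    [0,0,0.0009,0,10],
    [0,0,0.0012,0,10],
    [0,0,0.0014,0,10],
    [0,0,0.0016,0,10],
    [0,0,0.0018,0,10],
    [0,0,0.002,0,10],
  ],
)

```text
clock: 14.75
ee_pos: [592.7, 244.6, 145.0]
eef_rot: [-3.142, -0.0, -1.202]
ft_force: [-0.6, 0.1, 3.1]
opening: 23.4
```

apply_moves(
  rows=[
    [0,0,0.0001,0,10],
    [0,0,0.0002,0,10],
    [0,0,0.0003,0,10],
    [0,0,0.0004,0,10],
    [0,0,0.0005,0,10],
    [0,0,0.0006,0,10],
    [0,0,0.0007,0,10],
    [0,0,0.0008,0,10],
  ],
)

```text
clock: 15.75
ee_pos: [592.8, 244.6, 144.7]
eef_rot: [-3.141, -0.0, -1.202]
ft_force: [-1.7, 0.4, 6.7]
opening: 23.6
```

apply_moves(
  rows=[
    [0,0,0.0001,0,10],
    [0,0,0.0002,0,10],
    [0,0,0.0003,0,10],
    [0,0,0.0003,0,10],
    [0,0,0.0003,0,10],
    [0,0,0.0003,0,10],
    [0,0,0.0003,0,10],
    [0,0,0.0003,0,10],
  ],
)

```text
clock: 16.75
ee_pos: [592.8, 244.6, 144.6]
eef_rot: [-3.141, -0.0, -1.202]
ft_force: [-0.8, -1.0, 6.8]
opening: 23.6
```

apply_moves(
  rows=[
    [0,0,0.0001,0,10],
    [0,0,0.0002,0,10],
    [0,0,0.0003,0,10],
    [0,0,0.0004,0,10],
    [0,0,0.0005,0,10],
    [0,0,0.0006,0,10],
    [0,0,0.0006,0,10],
    [0,0,0.0006,0,10],
  ],
)

```text
clock: 17.75
ee_pos: [592.8, 244.7, 144.6]
eef_rot: [-3.141, -0.0, -1.202]
ft_force: [-2.0, 0.1, 9.3]
opening: 23.8
```

apply_moves(
  rows=[
    [0,0,0.0003,0,10],
    [0,0,0.0006,0,10],
    [0,0,0.0009,0,10],
    [0,0,0.0012,0,10],
    [0,0,0.0013,0,10],
    [0,0,0.0013,0,10],
    [0,0,0.0013,0,10],
    [0,0,0.0013,0,10],
  ],
)

```text
clock: 18.75
ee_pos: [592.9, 244.7, 144.6]
eef_rot: [-3.141, -0.0, -1.202]
ft_force: [-2.6, -0.5, 13.3]
opening: 24.0
```

```bash
python3 chk.py t3.png
```

```text
18.8 [592.92343767 244.70034797 144.58015602] [-4.07655206 -0.7516358  12.76750068] 23.56196374509925
scene 0.8 362 384 195 255
side 0.67 138 152 221 269
rod low [591.39873434 244.76188783] [np.float64(26.187977998501136), np.float64(28.521477177157255)]
tube [590.68948621 243.98358541] [np.float64(68.95537435663496), np.float64(69.9410261312986)]
```

View pics/t3.png

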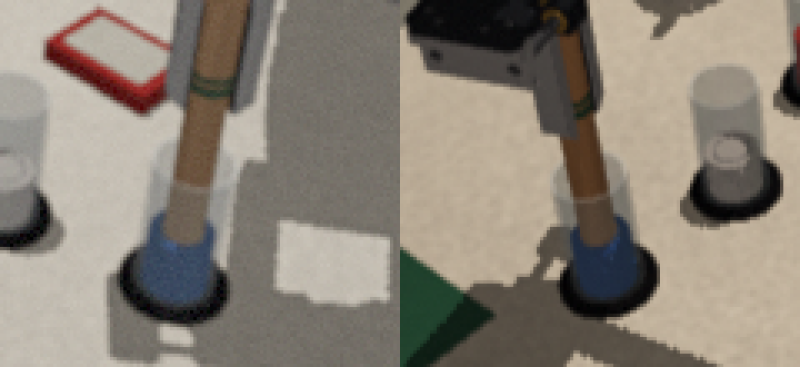

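The chips are at the bottom: TCP has been stopped at z 144.6, so the rod end is at 47, as it should be. The press is 13 N. I press a touch more, then withdraw.

apply_moves(
  rows=[
    [0,0,0.0005,0,10],
    [0,0,0.0007,0,10],
    [0,0,0.0007,0,10],
    [0,0,0.0007,0,10],
    [0,0,0,0,10],
    [0,0,-0.003,0,10],
    [0,0,-0.01,0,10],
    [0,0,-0.02,0,10],
  ],
)

```text
clock: 20.1
ee_pos: [591.9, 244.4, 161.0]
eef_rot: [3.139, 0.0, -1.202]
ft_force: [0.2, -0.3, -1.1]
opening: 23.1
```

apply_moves(
  rows=[
    [0,0,-0.012,0,10],
    [0,0,-0.026,0,10],
    [0,0,-0.04,0,10],
    [0,0,-0.054,0,10],
    [0,0,-0.066,0,10],
    [0,0,-0.076,0,10],
    [0,0,-0.082,0,10],
    [0,0,-0.082,0,10],
  ],
)

```text
clock: 21.1
ee_pos: [592.9, 244.7, 244.4]
eef_rot: [-3.141, -0.0, -1.202]
ft_force: [0.1, -0.5, -1.3]
opening: 23.4
```

```bash
python3 chk.py t4.png; python3 -c "
from az import *
s=state();print(delta(s,[491.5,-299,s['ee_pos'][2]]),s['eef_rot'])"
```

```text
21.15 [592.56793937 244.57765401 243.79050231] [ 1.128654   -0.08666633 -1.14813727] 23.080033198291204
scene 0.94 366 392 147 232
side 0.87 129 147 177 250
rod low [591.10571404 244.5347782 ] [np.float64(25.956807451042856), np.float64(27.081812517717882)]
[4.70596354e+02 2.90076432e+02 2.14404873e-01] [ 3.14067075e+00  1.12657769e-04 -1.20201208e+00]
```

View pics/t4.png

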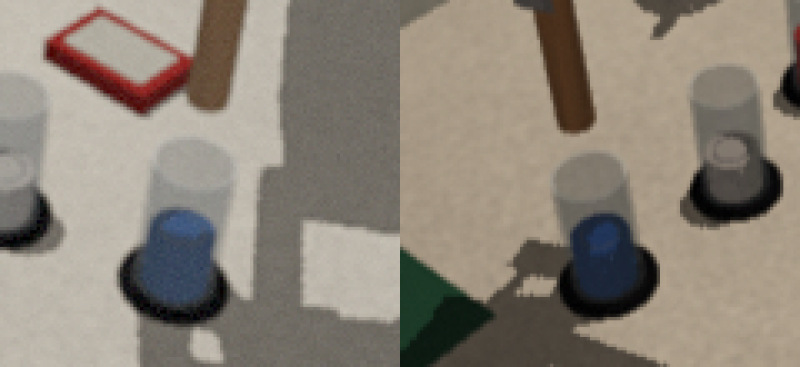

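The blue chips rest on the foot in both views and stayed down. I carry the rod back to its cup.

apply_moves(
  rows=[
    [0.009,0.006,0,0,10],
    [0.028,0.017,0,0,10],
    [0.057,0.035,0,0,10],
    [0.091,0.056,0,0,10],
    [0.127,0.078,0,0,10],
    [0.163,0.1,0,0,10],
    [0.199,0.123,0,0,10],
    [0.235,0.145,0,0,10],
  ],
)

```text
clock: 22.45
ee_pos: [541.0, -29.5, 244.2]
eef_rot: [-3.142, -0.001, -1.203]
ft_force: [-0.2, -0.9, -1.1]
opening: 23.6
```

apply_moves(
  rows=[
    [0.036,0.022,0,0,10],
    [0.072,0.044,0,0,10],
    [0.108,0.067,0,0,10],
    [0.144,0.089,0,0,10],
    [0.178,0.11,0,0,10],
    [0.207,0.128,0,0,10],
    [0.228,0.141,0,0,10],
    [0.2355,0.145,0,0,10],
  ],
)

```text
clock: 23.45
ee_pos: [490.3, -300.8, 244.0]
eef_rot: [3.141, -0.0, -1.205]
ft_force: [0.6, -0.7, -0.4]
opening: 23.5
```

```bash
python3 - <<'E'
from az import *
for _ in range(3): camera('wrist')
s=state();print(s['clock'],s['ee_pos'],s['eef_rot'],s['opening'])
A=[];B=[]
for c in ('scene','side'):
    im,_=camera(c)
    for r in outline_of(c,'rod'):
        m=r['region'];col=np.median(im[m],0);ys,xs=np.nonzero(m)
        if col[0]>col[1] and r['score']>.3:
            m=m.copy();m[:ys.max()-15]=0;A.append(az(c,m))
    r=outline_of(c,'cup_floor')[0];B.append(az(c,r['region']))
if len(A)==2:print('rod low',*meet(*A))
print('cup',*meet(*B));print(len(A))
E
```

```text
23.6 [ 491.26736424 -298.76875625  243.92029939] [-3.14146728e+00  5.73873253e-04 -1.20282863e+00] 23.479644120035832
rod low [ 490.23370272 -296.86097592] [np.float64(29.160954303184745), np.float64(25.84787786639186)]
cup [ 488.78683115 -297.00451574] [np.float64(72.2867131299168), np.float64(67.98881041241086)]
2
```

apply_moves(
  rows=[
    [0,0,0.01,0,10],
    [0,0,0.028,0,10],
    [0,0,0.048,0,10],
    [0,0,0.07,0,10],
    [0,0,0.092,0,10],
    [0,0,0.112,0,10],
    [0,0,0.126,0,10],
    [0,0,0.132,0,10],
  ],
)

```text
clock: 24.9
ee_pos: [491.0, -298.1, 110.2]
eef_rot: [3.14, 0.002, -1.202]
ft_force: [-0.1, -0.1, 0.4]
opening: 23.5
```

apply_moves(
  rows=[
    [0,0,0.001,0,10],
    [0,0,0.002,0,10],
    [0,0,0.003,0,10],
    [0,0,0.004,0,10],
    [0,0,0.005,0,10],
    [0,0,0.006,0,10],
    [0,0,0.007,0,10],
    [0,0,0.0075,0,10],
  ],
)

```text
clock: 25.9
ee_pos: [491.7, -298.8, 104.3]
eef_rot: [3.141, 0.0, -1.202]
ft_force: [-0.4, 0.2, -1.5]
opening: 23.5
```

apply_moves(
  rows=[
    [0,0,0.0002,0,10],
    [0,0,0.0004,0,10],
    [0,0,0.0006,0,10],
    [0,0,0.0008,0,10],
    [0,0,0.001,0,10],
    [0,0,0.0012,0,10],
    [0,0,0.0012,0,10],
    [0,0,0.0012,0,10],
  ],
)

```text
clock: 26.9
ee_pos: [491.9, -298.9, 103.9]
eef_rot: [-3.141, -0.0, -1.202]
ft_force: [-1.8, 1.0, 4.9]
opening: 23.6
```

The rod is on the cup floor (TCP z 103.9, the same as at the grasp; 4.9 N). I ease off and open.

apply_moves(
  rows=[
    [0,0,-0.0004,0,10],
    [0,0,-0.0007,0,10],
    [0,0,-0.0007,0,27],
    [0,0,-0.0007,0,30],
    [0,0,-0.0007,0,35],
    [0,0,-0.0007,0,42],
    [0,0,-0.0007,0,52],
    [0,0,-0.0007,0,65],
  ],
  force=10,
)

```text
clock: 27.9
ee_pos: [491.8, -298.8, 104.0]
eef_rot: [-3.142, 0.0, -1.202]
ft_force: [0.6, 0.7, 1.7]
opening: 55.7
```

apply_moves(
  rows=[
    [0,0,0,0,85],
    [0,0,0,0,100],
    [0,0,0,0,100],
    [0,0,-0.005,0,100],
    [0,0,-0.02,0,100],
    [0,0,-0.04,0,100],
    [0,0,-0.06,0,100],
    [0,0,-0.08,0,100],
  ],
)

```text
clock: 28.9
ee_pos: [492.1, -299.1, 186.0]
eef_rot: [-3.141, -0.001, -1.202]
ft_force: [0.8, 1.3, -0.7]
opening: 94.1
```

apply_moves(
  rows=[
    [0,0,-0.02,0,100],
    [0,0,-0.04,0,100],
    [0,0,-0.06,0,100],
    [0,0,-0.075,0,100],
    [0,0,-0.085,0,100],
    [0,0,-0.09,0,100],
    [0,0,-0.09,0,100],
    [0,0,-0.09,0,100],
  ],
)

```text
clock: 29.9
ee_pos: [491.4, -298.5, 273.1]
eef_rot: [3.141, 0.001, -1.202]
ft_force: [0.6, -0.2, -0.8]
opening: 93.7
```

```bash
python3 - <<'E'
from az import *
s=state();print(s['clock'],s['ee_pos'],s['ft_force'],s['opening'],abs(s['qd']).max())
A=[];pics=[]
for c in ('scene','side'):
    im,_=camera(c);pics.append(im)
    for r in outline_of(c,'rod'):
        m=r['region'];col=np.median(im[m],0)
        if col[0]>col[1] and r['score']>.3:A.append(az(c,m));ys,xs=np.nonzero(m);print(c,xs.min(),xs.max(),ys.min(),ys.max())
print('rod',*meet(*A[:2]))
save('end.png',np.vstack([np.hstack([cv2.resize(pics[0][110:210,90:230],(400,286)),cv2.resize(pics[1][110:210,250:390],(400,286))]),np.hstack([cv2.resize(pics[0][200:310,200:420],(400,200)),cv2.resize(pics[1][200:310,90:310],(400,200))])]))
E
```

```text
29.9 [ 491.40078426 -298.52278609  273.05673309] [ 0.59243211 -0.22738837 -0.79393336] 93.7141273090229 0.0021240136529161505
scene 166 178 128 169
side 313 323 145 182
rod [ 490.01331142 -298.39201475] [np.float64(26.220275796439978), np.float64(26.584665164179796)]
```

View pics/end.png

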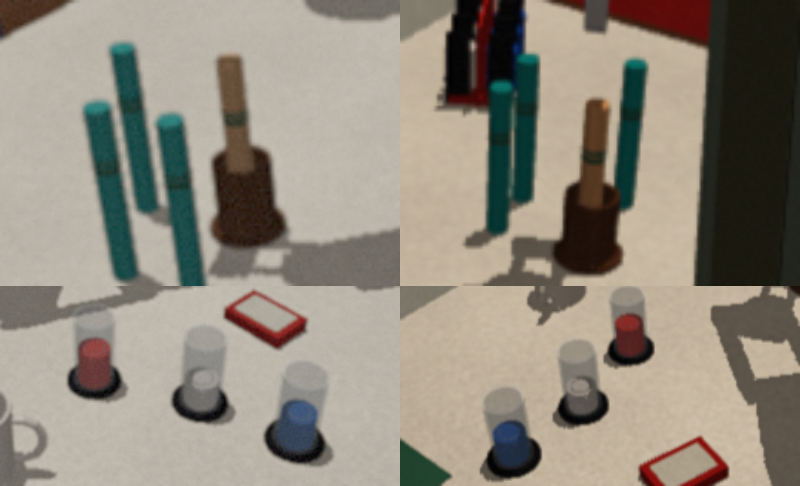

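The rod stands upright in its cup, free of the gripper. The blue chips are level with the others, and the teal rods are undisturbed. I hand in.

```bash
python3 -c "
from bench import *
print(close_job())"
```

```text
the job is handed in; nothing more can be done
None
```

The job is done and handed in at about 30 s. I took the wood rod out of its cup and pushed the blue chips down with it. They slid at about 3–4 N, then met the hard floor with the rod end at z ≈ 47 mm, as the sizes given predict. I pressed them with at least 13 N, going slightly deeper for a moment without a force reading. I then stood the rod back in its cup and let go.

**Last checks:**
- **Rod:** both views show it upright in its cup at about (490, -298), within 2 mm of where it first stood. The gripper is open and about 95 mm above the rod.
- **Chips:** both views show the blue chips resting at the bottom of their tube.
- **Other things:** the teal rods and the red and white tubes look undisturbed.

**Failed or disagreed:**
- One measuring script stopped part-way on a timing error. Only the wrist camera's measurement of the cup was lost, and I set the rod down where it had stood.
- Camera and arm positions differed by 1–4 mm. That was inside the 10 mm of play around the rod, and I corrected it over the tube.

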